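# Lock the bowl onto an air-line filter head

## Robot

A 7-joint arm with a two-finger parallel gripper is mounted at the origin on a cart in front of the work surface, level with it; the furniture and walls round the work are solid. World frame = base frame: x ahead of the robot, y to its left, z up, the work surface at z = 0. Lengths are in mm, angles in degrees, forces in N, time in s.
With the tool pointing down it reaches from about 350 to 900 mm from the base axis. Payload 19.9 kg.
Tool frame: the origin (TCP) lies midway between the tips of the shut fingers; the grasp point (between the pads) lies 19 mm behind it; z points along the fingers, y is the line along which they close (so a half turn about z gives the same grasp; the last joint's range is limited). The gripper opens to 94 mm and grips with 3 to 60 N. Pads are 16 mm wide; open, the fingers measure 119 mm over their backs; the gripper's body (75 mm by 177 mm) begins 78 mm behind the grasp point.
Start: joints at [61.392, 23.915, -0.59, 92.452, 0.269, 63.638, -3.037], TCP at [276.225, -560.623, 205.425] pointing down, gripper open.
Joint ranges: [-161.28, 161.28], [-22.2, 115.67], [-73.04, 71.86], [3.21, 147.25], [-68.34, 248.33], [10.77, 114.83], [-161.83, 161.83]. Speed limits (degrees/s): [108.29, 108.29, 136.94, 136.94, 172.46, 172.46, 172.46].

## Interface

Orientations are given as [roll, pitch, yaw] about the fixed x, y, z axes, in that order (R = Rz(yaw) Ry(pitch) Rx(roll)).
In Python, from bench import * gives the robot as it stands.
- The arm moves only by the tool send_rows, never from a script. Its argument "rows" is a list of rows, each an object with "offset": the shift along the tool's x, y, z in m, a list of three; "rot": the turn, a rotation vector about the tool's x, y, z in rad, a list of three; "fingers": the opening in per cent of the stroke, from 0 (shut) to 100 (fully open). In form: [{"offset": [dx, dy, dz], "rot": [ax, ay, az], "fingers": fingers}, ...]. A call has 1 to 5 rows; each row is the pose to reach, as a shift and turn from the pose commanded when the call began, along the tool's axes at that moment; what a row does not reach only later rows make up. A row lasts 1/10 s, in which the tool goes at most 50 mm and 8.59 degrees, less where a joint would pass 70% of its speed; a pose out of reach is approached as far as the arm can. A call with a gripper value outside its range is refused whole. The fingers move at their own pace and stop on an object; "force" is the grip in N (left out, the last holds). Time passes only in rows, so rows that repeat a pose let the fingers close. It gives the time, the measured TCP pose, the force, the opening and the grip force at its end, in the units of the state.
- get_obs(): the state, without advancing time (a new reading comes with each control period).
- grab_frame(name): name is "scene" or "top" or "wrist"; returns the picture (480x640x3 uint8, red, green, blue); there is no depth.
- get_calibration(name): a dict with "intrinsics" (3x3 intrinsics, pixels), "k1" (the pictures are not rectified: a ray, as slopes to the right and down, at radius r is drawn at 1 + k1 r^2 times it, then the intrinsics apply), "extrinsics" (4x4, takes a point from camera to world coordinates). Camera axes: x right, y down, z forward; pixel columns grow to the right and rows downward; lengths in mm; the calibration is good to about 2 mm. A picture is of the moment at which its call begins: read the wrist's pose just before it. get_calibration takes no time and is no camera call; for the wrist camera it gives the pose at the moment of the call.
- finish_job(): hands the job in; it is judged then, once.
The state is a dict: "time_s": time; "qpos": joint angles; "joint_velocities": joint speeds; "joint_torque": joint torques, N m; "eef_pos": TCP position; "tcp_rot": TCP orientation; "ft_force": force on the tool from outside, world axes, zero at the start; "moment": the same for the moment, N m; "grip_width": finger opening in mm; "gripper_force": force on a finger pad.
Only numpy, scipy, OpenCV 4.12 (cv2) and the standard library are available. Lean on these libraries where they do the work, as an engineer would, in place of code of your own. Each camera call takes 0.05 s, during which the arm holds its last target. There are 200 camera calls.

## Task

The bench's air-line filter is being put back together: its head is clamped mouth-up in the small blue service stand. Lift the yellow dust cover off the mouth and lay it flat on the bench beside the stand, then put the metal filter bowl, mouth down, into the head: feel for the place where its two lugs drop into the slots, press it in against the spring and twist it clockwise (seen from above) as far as it goes, so that it springs up into its lock when you let go. Do not ram it, and leave the other things on the bench where they are.

Things in the scene. Friction and masses are not known exactly. Their poses are not given: they have to be found in the camera images.
- filter_stand: dark blue cast service stand, bolted down: round foot 112 mm across, with a clamp ring that grips a grey filter head upside down. Origin under the foot's centre, z up. The head is round, 92 mm across, with two side ports (144 mm over both with their fittings, 20 to 50 mm below the rim); its open mouth faces up.
- mouth (a point): centre of the head's mouth, level with its rim, 100 mm above the bench; z up, axes those of the stand. A 65 mm bore in an inward lip, cut by two opposite slots 18 mm wide (77 mm across them, yellow marks). The slots' line is NOT measured: the head may be clamped up to 0.35 rad either way round from this point's x axis. Find it by touch or by eye.
- lip_under (a point): on the mouth's axis, 8.5 mm below the rim: the underside of the lip just clockwise (seen from above) of each slot, for 12 degrees. Next comes the locking notch, 28 degrees long, where the lip is 5 mm thick (red mark), then an end stop. Anticlockwise of a slot is a solid wall. The floor of the channel under the lip lies 18 mm below the rim.
- seal (a point): on the mouth's axis, 9.5 mm below the rim: the sprung black seal ring, on which the bowl's rim comes to bear. Its push on the bowl starts at 4 N and grows by 0.7 N per mm, to 12 N where the lugs clear the thick lip and 14 N with the lugs on the channel's floor.
- cover_mid (a point): loose yellow plastic dust cover, 60 g, which lies in the mouth and hides the slots: a disc 86 mm across and 4 mm thick on a 60 mm plug 4 mm deep, with an upright round knob 24 mm thick and 37 mm high in the middle. Point on its axis, half-way up (22.5 mm above its underside, 45 mm in all), z up. Grip the knob. The bench left of the stand (round x 0.49, y 0.36) is kept clear for it.
- bowl_mid (a point): loose filter bowl standing mouth down, 130 mm high, 0.24 to 0.35 kg: silver metal guard with dark windows, brass drain cock on top. Point on its axis, 65 mm above its rim; z up, x through the two lugs (alike, so half a turn is the same). Grip the guard: a plain 56 mm cylinder from 37 to 100 mm above the rim. Below it a 65 mm collar (27 to 33 mm), then the black neck, 62 mm thick.
- bowl_lugs (a point): on the bowl's axis, 6 mm above its rim: the underside of its two lugs, each 13 mm wide, 6 mm high, 74 mm over both, a yellow mark above each; the rim below is bevelled 3 mm. Height from mouth: 0 with the lugs on top of the lip, -3.5 mm in the slots on the spring, -14.5 mm or lower to pass under the lip, -11 mm when locked, after 0.66 to 0.77 rad (the stop) clockwise from the slots.
- spanner: bright open-ended spanner, 173 x 29 x 5 mm, a bystander; origin at the centre of its underside
- flap_disc: brown flap disc, 104 mm across, 14 mm high, a bystander; origin at the centre of its underside
- bearing: steel wheel bearing, 47 mm across, 14 mm high, a bystander; origin at the centre of its underside
- paint_marker: white and red paint marker, 132 mm long, 15 mm thick, lying, a bystander; origin under its centre
- oil_bottle: yellow oil bottle with a red nozzle, 53 mm across, 142 mm high, a bystander; origin at the centre of its underside
- sanding_discs: stack of brown sanding discs, 78 mm across, 9 mm high, a bystander; origin at the centre of its underside
- roll_a: brown abrasive cartridge roll lying on the bench, 59 mm long, 25 mm thick, a bystander; origin under its centre
- roll_b: brown abrasive cartridge roll lying on the bench, 46 mm long, 24 mm thick, a bystander; origin under its centre
There are look-alikes about, which are no part of the job. Leave any brown look-alike of the part that bears bowl_mid alone.

How it is judged:
By the outcome, as a careful person would: the job done as asked, in the order asked, and still so for the second after the job is handed in, with the robot touching nothing.
It also fails if it takes over 70 s, if anything falls off the work surface, if the arm or the gripper's body presses on something with over 40 N, if the wrist force passes 120 N, or if a joint passes its speed limit or range.

## Working session

There is one attempt and no reset: what is moved stays moved. The work goes in short steps, Python scripts to look and compute and a tool call to move; the robot and the scene stay as the last step left them, time stands still between calls to the robot, and variables do not carry over. Pictures are saved under pics/ and viewed, at most 10 in all, crops included, and the job is handed in when it is done.

Besides the shell and the picture viewer there is one more tool, called after "Emit:" as a command line: name --argument value ..., lists and objects as JSON in quotes. send_rows: Moves the arm, as the interface text tells. Its arguments: {"type":"object","properties":{"rows":{"type":"array"},"force":{"type":"number"}},"required":["rows"]}

```bash
mkdir -p pics; cat > h.py <<'E'
from bench import *
import numpy as np, cv2
from scipy.spatial.transform import Rotation as R
def snap(cam,name,crop=None,s=1):
    c=get_calibration(cam); im=grab_frame(cam)
    np.save(f'pics/{name}.npy',im)
    save(im,name,crop,s); return c,im
def save(im,name,crop=None,s=1):
    if crop: x0,y0,x1,y1=crop; im=im[y0:y1,x0:x1]
    im=cv2.resize(np.ascontiguousarray(im[:,:,::-1]),None,fx=s,fy=s,interpolation=cv2.INTER_CUBIC)
    cv2.imwrite(f'pics/{name}.png',im)
def px2w(c,u,v,z):
    K=np.array(c['intrinsics']);k=c['k1'];E=np.array(c['extrinsics'])
    d=np.array([(u-K[0,2])/K[0,0],(v-K[1,2])/K[1,1]]);p=d.copy()
    for _ in range(20): p=d/(1+k*(p@p))
    r=E[:3,:3]@np.array([p[0],p[1],1]);o=E[:3,3]
    return o+r*(z-o[2])/r[2]
def w2px(c,P):
    K=np.array(c['intrinsics']);k=c['k1'];E=np.array(c['extrinsics'])
    q=E[:3,:3].T@(np.array(P)-E[:3,3]);p=q[:2]/q[2];p=p*(1+k*(p@p))
    return K[:2,:2]@p+K[:2,2]
def st():
    o=get_obs();print({k:np.round(o[k],2) for k in ['time_s','eef_pos','tcp_rot','ft_force','moment','grip_width','gripper_force','qpos']});return o
def go(P,yaw=None):
    "offset (m) and rot (rad) in tool axes to reach world P mm, tool down, yaw deg"
    o=get_obs();T=R.from_euler('xyz',o['tcp_rot'],degrees=True)
    print('off',np.round(T.inv().apply(np.array(P)-o['eef_pos'])/1000,4))
    if yaw is not None: print('rot',np.round((T.inv()*R.from_euler('xyz',[180,0,yaw],degrees=True)).as_rotvec(),4))
E
python3 - <<'E'
from h import *
st()
a,_=snap('scene','s0');b,_=snap('top','t0')
for c in (a,b): print(np.round(c['intrinsics'],1).tolist(),c['k1'],np.round(c['extrinsics'],3).tolist())
a=cv2.imread('pics/s0.png');b=cv2.imread('pics/t0.png')
E
```

```text
{'time_s': np.float64(0.0), 'eef_pos': array([ 276.07, -560.31,  204.84]), 'tcp_rot': array([-179.93,    0.  ,   26.23]), 'ft_force': array([-0.93,  0.66, -0.11]), 'moment': array([-0.04, -0.04,  0.  ]), 'grip_width': np.float64(93.7), 'gripper_force': np.float64(0.0), 'qpos': array([61.39, 23.95, -0.59, 92.49,  0.27, 63.64, -3.04])}
[[524.3, 0.0, 324.4], [0.0, 524.3, 240.9], [0.0, 0.0, 1.0]] -0.0008926334823850993 [[-0.728, -0.283, 0.625, -298.876], [-0.686, 0.327, -0.65, 1030.328], [-0.02, -0.902, -0.432, 678.741], [0.0, 0.0, 0.0, 1.0]]
[[436.1, 0.0, 312.3], [0.0, 436.1, 238.3], [0.0, 0.0, 1.0]] -0.06939407938733115 [[0.021, -0.983, 0.183, 321.228], [-1.0, -0.022, -0.005, 113.387], [0.009, -0.183, -0.983, 1434.045], [0.0, 0.0, 0.0, 1.0]]
```

View pics/t0.png

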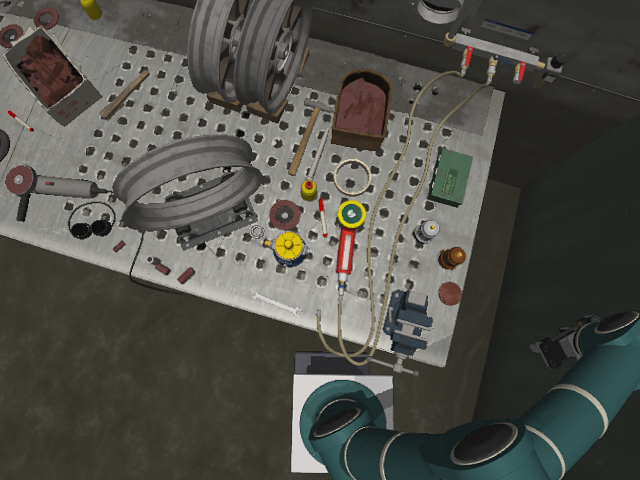

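View pics/s0.png

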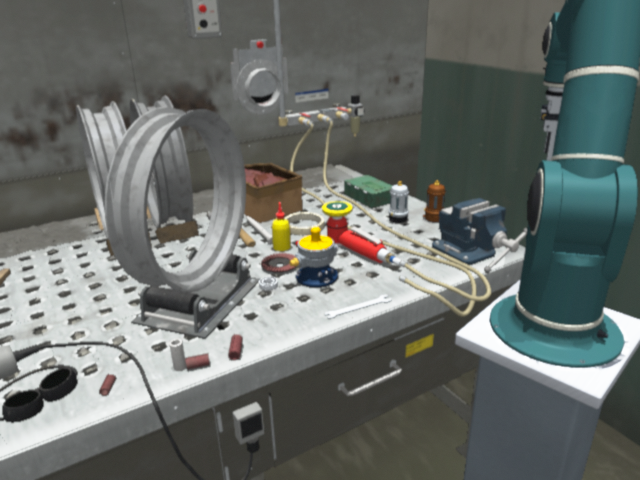

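The top view shows the stand with its yellow cover at (289,247). There are two bowl candidates: silver at (428,232) and brown at (453,258). The silver one fits "silver metal guard, brass cock", and the brown one is the look-alike. I'll confirm that in an enlarged crop.

```bash
python3 - <<'E'
from h import *
t=np.load('pics/t0.npy')
save(t,'a',(245,200,325,280),5);save(t,'b',(395,205,475,285),5)
cv2.imwrite('pics/c1.png',np.hstack([cv2.imread('pics/a.png'),cv2.imread('pics/b.png')]))
E
```

```text
(no output)
```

View pics/c1.png

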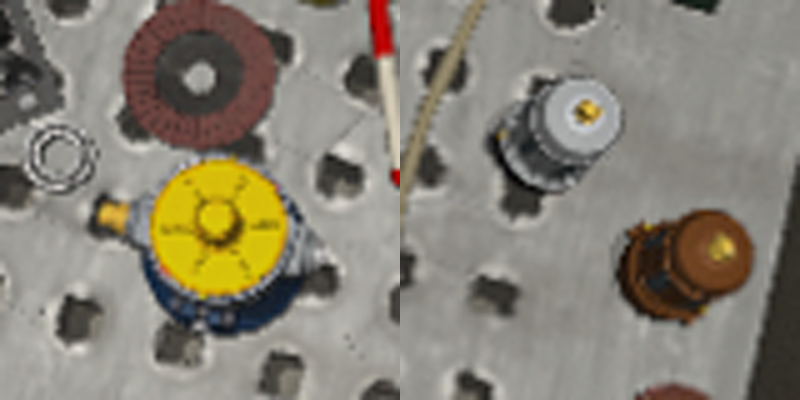

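Silver bowl confirmed: its top disc is at (431.2,228) and its brass cock at (432.6,227.4) in the full image. The brown one at (457,255) is the look-alike. The cover disc centre is at (288.8,245.6).

```bash
python3 - <<'E'
from h import *
t=get_calibration('top')
p=px2w(t,288.8,245.6,104);print('cover',p)
print('bowl',px2w(t,432.6,227.4,128),px2w(t,431.2,228,112))
print('vise',px2w(t,405,310,100),'brown',px2w(t,459,253.5,128),'oil',px2w(t,309,187,140))
w=get_calibration('wrist');o=get_obs();T=R.from_euler('xyz',o['tcp_rot'],degrees=True).as_matrix();E=np.array(w['extrinsics'])
print('cam in tool',np.round(T.T@E[:3,:3],3).tolist(),T.T@(E[:3,3]-o['eef_pos']),w['intrinsics'][0])
go([p[0],p[1],300],26.2);go([400,-100,330])
E
```

```text
cover [544.09279096 179.09403336 104.        ]
bowl [ 606.78217681 -263.22980026  128.        ] [ 608.25948487 -263.35795283  112.        ]
vise [ 354.16104206 -179.43708256  100.        ] brown [ 527.04800857 -342.7569218   128.        ] oil [722.87513788 120.67415779 140.        ]
cam in tool [[0.001, -0.957, -0.289], [1.0, 0.001, -0.0], [0.0, -0.289, 0.957]] [  84.54799384    0.53654409 -180.25729152] [346.43841718   0.         315.87338828]
off [ 0.5672 -0.5449 -0.0946]
rot [-0.0011  0.0001  0.0006]
off [ 0.3146 -0.3583 -0.1247]
```

```bash
python3 - <<'E'
from h import *
go([590,-270,300],26.2)
E
```

```text
off [ 0.4099 -0.1218 -0.095 ]
rot [-0.0011  0.0001  0.0006]
```

Emit:
send_rows --rows '[{"offset": [0.0,0.0,-0.05],"rot": [0,0,0],"fingers": 100},{"offset": [0.04,-0.01,-0.095],"rot": [0,0,0],"fingers": 100},{"offset": [0.09,-0.03,-0.095],"rot": [0,0,0],"fingers": 100},{"offset": [0.135,-0.04,-0.095],"rot": [0,0,0],"fingers": 100},{"offset": [0.18,-0.055,-0.095],"rot": [0,0,0],"fingers": 100}]'

```text
time_s: 0.6
eef_pos: [410.9, -433.9, 300.7]
tcp_rot: [180.0, -0.0, 26.2]
ft_force: [0.3, 0.1, -0.6]
grip_width: 94.1
gripper_force: 0.0
```

Emit:
send_rows --rows '[{"offset": [0.045,-0.013,0],"rot": [0,0,0],"fingers": 100},{"offset": [0.09,-0.026,0],"rot": [0,0,0],"fingers": 100},{"offset": [0.135,-0.04,0],"rot": [0,0,0],"fingers": 100},{"offset": [0.18,-0.053,0],"rot": [0,0,0],"fingers": 100},{"offset": [0.23,-0.067,0],"rot": [0,0,0],"fingers": 100}]'

```text
time_s: 1.1
eef_pos: [585.8, -273.6, 300.3]
tcp_rot: [-180.0, 0.0, 26.2]
ft_force: [-0.9, -1.5, -1.0]
grip_width: 94.2
gripper_force: 0.0
```

```bash
python3 - <<'E'
from h import *
st();snap('wrist','w1');st()
E
```

```text
{'time_s': np.float64(1.1), 'eef_pos': array([ 585.8 , -273.62,  300.25]), 'tcp_rot': array([-1.7999e+02,  3.0000e-02,  2.6190e+01]), 'ft_force': array([-0.91, -1.51, -1.01]), 'moment': array([-0.04, -0.02,  0.04]), 'grip_width': np.float64(94.17), 'gripper_force': np.float64(0.0), 'qpos': array([ 30.17,  22.84, -10.96,  81.92,   4.38,  75.68, -44.84])}
{'time_s': np.float64(1.15), 'eef_pos': array([ 591.33, -265.54,  299.62]), 'tcp_rot': array([-1.7983e+02, -1.5000e-01,  2.6680e+01]), 'ft_force': array([ 1.98,  9.08, -2.16]), 'moment': array([ 0.44, -0.07,  0.04]), 'grip_width': np.float64(93.98), 'gripper_force': np.float64(0.0), 'qpos': array([ 29.72,  23.08, -11.38,  81.69,   4.34,  75.7 , -45.16])}
```

View pics/w1.png

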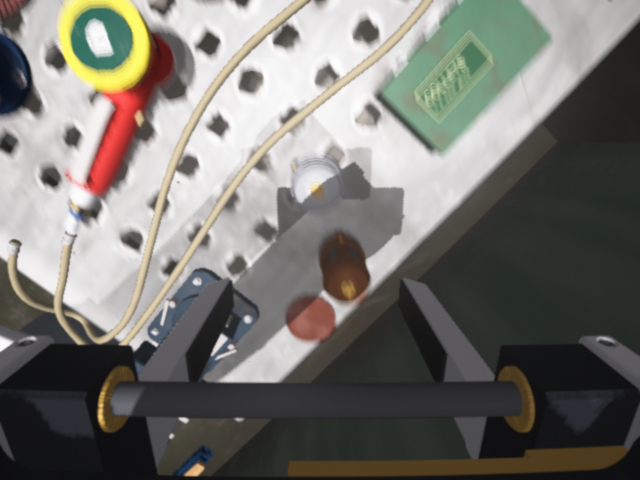

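The silver bowl is at (317,185) with its brass cock at (317,188); the brown one is at (347,268). The arm was still moving, so I'll take a settled close crop.

```bash
python3 - <<'E'
from h import *
grab_frame('wrist')
c,im=snap('wrist','w2',(270,130,370,230),6)
np.save('pics/w2c.npy',c,allow_pickle=True)
st();print(np.round(c['extrinsics'],3).tolist())
for P in ([607,-263,130],[607,-263,0]): print(w2px(c,P))
E
```

```text
{'time_s': np.float64(1.25), 'eef_pos': array([ 586.89, -271.47,  299.51]), 'tcp_rot': array([-1.7989e+02, -1.0000e-02,  2.6530e+01]), 'ft_force': array([-0.23, -0.16,  0.46]), 'moment': array([-0.06,  0.04,  0.03]), 'grip_width': np.float64(93.89), 'gripper_force': np.float64(0.0), 'qpos': array([ 30.08,  22.91, -11.07,  81.92,   4.34,  75.66, -44.69])}
[[0.45, -0.855, -0.258, 664.793], [-0.893, -0.432, -0.127, -231.203], [-0.003, 0.287, -0.958, 479.835], [0.0, 0.0, 0.0, 1.0]]
[319.26770489 204.94964185]
[318.68012233 187.46385798]
```

View pics/w2.png

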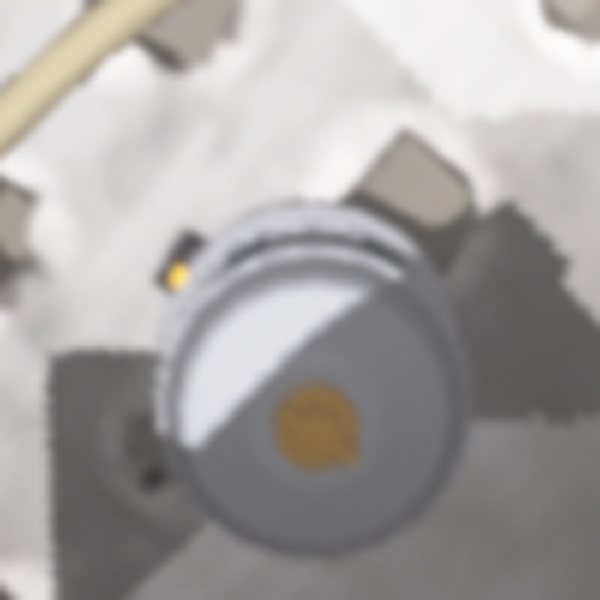

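```bash
python3 - <<'E'
from h import *
c=np.load('pics/w2c.npy',allow_pickle=True).item()
f=lambda u,v,z:px2w(c,270+u/6,130+v/6,z)
a=f(316,425,128);b=f(318,410,112);print(a,b)
# collar outer (left edge 160,~410?) 
for z in(6,12):
  for uv in((182,265),(178,275),(172,258)):
    m=f(*uv,z);d=m-(a+b)/2;print(z,uv,m,np.hypot(d[0],d[1]),np.degrees(np.arctan2(d[1],d[0])))
for n,z in (('top',112),('rim',0)): print(n,(w2px(c,[*((a+b)/2)[:2],z])-[270,130])*6)
go([*((a+b)/2)[:2],250],None)
E
```

```text
[ 612.05042793 -264.35593114  128.        ] [ 612.21586541 -264.95316961  112.        ]
6 (182, 265) [ 612.57462302 -232.33767902    6.        ] 32.31988668252111 89.21733888603242
6 (178, 275) [ 610.16334983 -232.51254098    6.        ] 32.20231151873453 93.5069391295429
6 (172, 258) [ 612.96223599 -229.6417709     6.        ] 35.02259436021224 88.64351119873115
12 (182, 265) [ 613.2358419  -232.32330924   12.        ] 32.3500400311023 88.04661682381803
12 (178, 275) [ 610.85510177 -232.49595699   12.        ] 32.18397935782114 92.27584778460589
12 (172, 258) [ 613.61854667 -229.6615384    12.        ] 35.0245242663029 87.56934073356679
top [316.29659216 409.66116125]
rim [308.59497033 328.09189665]
off [0.0256 0.0053 0.0495]
```

Lug seen at about (300,174) in the full image, so the bowl's lug line is about 90° in world and the bowl is at (612,-264.6). Next I go to the cover.

```bash
python3 - <<'E'
from h import *
go([530,160,290],26.2)
E
```

```text
off [ 0.1418 -0.4114  0.0103]
rot [-0.0018 -0.0001  0.0057]
```

Emit:
send_rows --rows '[{"offset": [0.015,-0.043,0],"rot": [0,0,0],"fingers": 100},{"offset": [0.03,-0.086,0],"rot": [0,0,0],"fingers": 100},{"offset": [0.045,-0.13,0],"rot": [0,0,0],"fingers": 100},{"offset": [0.06,-0.172,0],"rot": [0,0,0],"fingers": 100},{"offset": [0.074,-0.215,0],"rot": [0,0,0],"fingers": 100}]'

```text
time_s: 1.75
eef_pos: [555.5, -48.6, 300.4]
tcp_rot: [180.0, 0.0, 26.1]
ft_force: [0.8, 0.4, 0.4]
grip_width: 94.0
gripper_force: 0.0
```

Emit:
send_rows --rows '[{"offset": [0.015,-0.043,0],"rot": [0,0,0],"fingers": 85},{"offset": [0.03,-0.086,0],"rot": [0,0,0],"fingers": 70},{"offset": [0.045,-0.13,0],"rot": [0,0,0],"fingers": 60},{"offset": [0.06,-0.172,0],"rot": [0,0,0],"fingers": 60},{"offset": [0.066,-0.195,0.01],"rot": [0,0,0],"fingers": 60}]'

```text
time_s: 2.25
eef_pos: [528.9, 157.7, 291.3]
tcp_rot: [-180.0, -0.1, 26.3]
ft_force: [0.1, -0.2, -1.2]
grip_width: 58.5
gripper_force: 0.0
```

```bash
python3 - <<'E'
from h import *
grab_frame('wrist');grab_frame('wrist')
c,im=snap('wrist','w3',(200,60,440,240),3)
np.save('pics/w3c.npy',c,allow_pickle=True)
st()
E
```

```text
{'time_s': np.float64(2.4), 'eef_pos': array([528.77, 155.14, 289.87]), 'tcp_rot': array([-1.7999e+02,  7.0000e-02,  2.6310e+01]), 'ft_force': array([-0.02, -0.53,  0.75]), 'moment': array([-0.02, -0.02,  0.01]), 'grip_width': np.float64(56.66), 'gripper_force': np.float64(0.0), 'qpos': array([  1.03,  13.78, -24.56,  96.31,   5.99,  71.28, -88.52])}
```

View pics/w3.png

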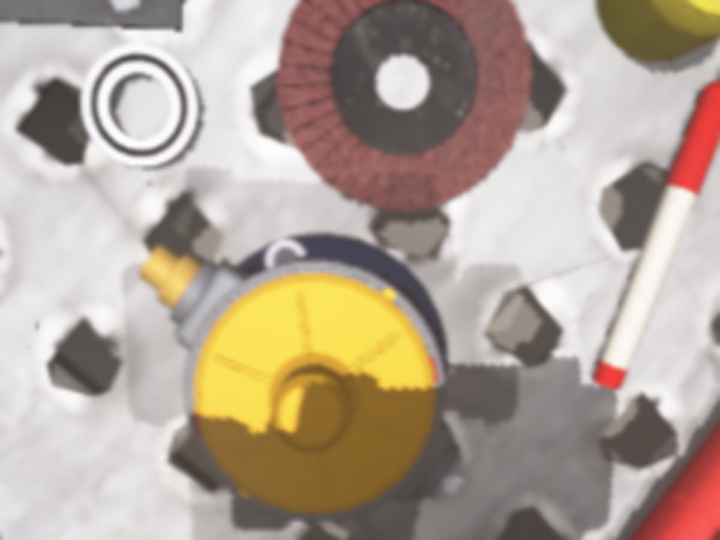

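Cover disc centre at (305,192) in the full image. The rim's yellow slot marks peek out at crop (390,295) and (243,493), and the red lock marks at (434,370) and (197,415).

```bash
python3 - <<'E'
from h import *
c=np.load('pics/w3c.npy',allow_pickle=True).item()
f=lambda u,v,z:px2w(c,200+u/3,60+v/3,z)
p=f(315,396,104);k=f(314,407,141);print(p,k)
y1=f(390,295,100);y2=f(243,493,100);r1=f(434,370,100);r2=f(197,415,100)
for a,b in((y1,y2),(r1,r2)):
  d=a-b;print(a,b,(a+b)/2,np.hypot(*d[:2]),np.degrees(np.arctan2(d[1],d[0])))
q=f(165,272,65);print('port',q,np.degrees(np.arctan2(*(q-p)[1::-1])))
go([*((p+k)/2)[:2],108],26.2)
E
```

```text
[548.59289102 180.15264112 104.        ] [550.92375676 180.34942791 141.        ]
[591.24430638 172.13278383 100.        ] [504.20061663 187.99386664 100.        ] [547.7224615  180.06332523 100.        ] 88.47699063842845 -10.327118970926293
[575.10571084 146.3524491  100.        ] [522.9820203  214.89802483 100.        ] [549.04386557 180.62523697 100.        ] 86.11257206539997 -52.74977567224886
port [559.71573196 250.114593    65.        ] 80.96648355443138
off [ 0.0302 -0.0132  0.1818]
rot [-0.0002  0.0012  0.002 ]
```

Emit:
send_rows --rows '[{"offset": [0.03,-0.013,0.04],"rot": [0,0,0],"fingers": 60},{"offset": [0.03,-0.013,0.08],"rot": [0,0,0],"fingers": 60},{"offset": [0.03,-0.013,0.12],"rot": [0,0,0],"fingers": 60},{"offset": [0.03,-0.013,0.16],"rot": [0,0,0],"fingers": 60},{"offset": [0.03,-0.013,0.181],"rot": [0,0,0],"fingers": 60}]' --force 25

```text
time_s: 2.9
eef_pos: [549.8, 176.9, 106.4]
tcp_rot: [180.0, 0.2, 26.1]
ft_force: [0.3, -1.0, -0.0]
grip_width: 56.4
gripper_force: 0.0
```

Emit:
send_rows --rows '[{"offset": [0,0,0],"rot": [0,0,0],"fingers": 40},{"offset": [0,0,0],"rot": [0,0,0],"fingers": 10},{"offset": [0,0,0],"rot": [0,0,0],"fingers": 10},{"offset": [0,0,0],"rot": [0,0,0],"fingers": 10},{"offset": [0,0,0],"rot": [0,0,0],"fingers": 10}]' --force 25

```text
time_s: 3.4
eef_pos: [550.9, 180.3, 110.6]
tcp_rot: [-180.0, -0.1, 26.2]
ft_force: [-3.8, 2.7, 8.5]
grip_width: 23.5
gripper_force: 25.0
```

```bash
python3 - <<'E'
from h import *
st();go([490,358,150])
E
```

```text
{'time_s': np.float64(3.4), 'eef_pos': array([550.88, 180.32, 110.59]), 'tcp_rot': array([-1.7999e+02, -9.0000e-02,  2.6240e+01]), 'ft_force': array([-3.81,  2.67,  8.53]), 'moment': array([0.56, 0.76, 0.01]), 'grip_width': np.float64(23.53), 'gripper_force': np.float64(25.0), 'qpos': array([ -3.26,  27.13, -22.9 , 103.35,  12.99,  52.01, -95.69])}
off [ 0.024  -0.1863 -0.0393]
```

Emit:
send_rows --rows '[{"offset": [0,0,-0.03],"rot": [0,0,0],"fingers": 10},{"offset": [0.002,-0.006,-0.06],"rot": [0,0,0],"fingers": 10},{"offset": [0.007,-0.05,-0.07],"rot": [0,0,0],"fingers": 10},{"offset": [0.012,-0.095,-0.07],"rot": [0,0,0],"fingers": 10},{"offset": [0.018,-0.14,-0.05],"rot": [0,0,0],"fingers": 10}]' --force 25

```text
time_s: 3.9
eef_pos: [505.6, 315.3, 162.4]
tcp_rot: [180.0, -0.3, 26.2]
ft_force: [0.3, 0.9, 0.4]
grip_width: 23.9
gripper_force: 25.0
```

Emit:
send_rows --rows '[{"offset": [0.006,-0.04,0.02],"rot": [0,0,0],"fingers": 10},{"offset": [0.006,-0.046,0.06],"rot": [0,0,0],"fingers": 10},{"offset": [0.006,-0.046,0.1],"rot": [0,0,0],"fingers": 10},{"offset": [0.006,-0.046,0.12],"rot": [0,0,0],"fingers": 10},{"offset": [0.006,-0.046,0.12],"rot": [0,0,0],"fingers": 10}]' --force 25

```text
time_s: 4.4
eef_pos: [488.5, 356.2, 37.1]
tcp_rot: [180.0, 0.2, 26.3]
ft_force: [0.0, -0.5, -0.5]
grip_width: 23.8
gripper_force: 25.0
```

```bash
python3 - <<'E'
from h import *
st()
snap('scene','s1',(220,170,400,310),3)
st();go([490,358,14.5],26.2)
E
```

```text
{'time_s': np.float64(4.4), 'eef_pos': array([488.54, 356.23,  37.11]), 'tcp_rot': array([179.96,   0.24,  26.25]), 'ft_force': array([ 0.02, -0.53, -0.5 ]), 'moment': array([-0.03, -0.03,  0.02]), 'grip_width': np.float64(23.83), 'gripper_force': np.float64(25.0), 'qpos': array([ -21.33,   35.66,  -23.54,  101.53,   18.56,   46.91, -117.55])}
{'time_s': np.float64(4.45), 'eef_pos': array([489.48, 357.  ,  39.18]), 'tcp_rot': array([1.7999e+02, 9.0000e-02, 2.6240e+01]), 'ft_force': array([ 0.17,  0.49, -0.46]), 'moment': array([ 0.05, -0.04, -0.02]), 'grip_width': np.float64(23.89), 'gripper_force': np.float64(25.0), 'qpos': array([ -21.3 ,   35.52,  -23.59,  101.44,   18.52,   46.98, -117.52])}
off [ 0.0009 -0.0007  0.0247]
rot [0.0001 0.0015 0.0007]
```

View pics/s1.png

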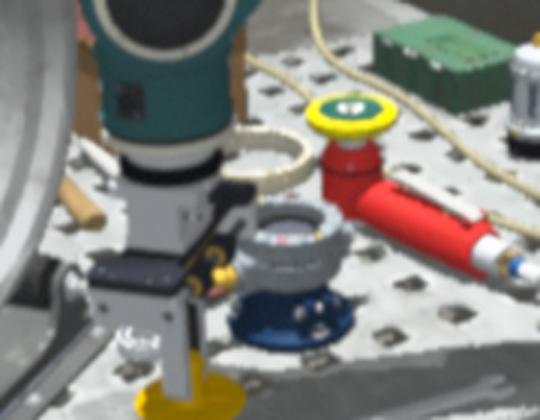

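The cover hangs level in the gripper and the mouth is open (crop about (290,225)). I lower it until it touches.

Emit:
send_rows --rows '[{"offset": [0,0,0.015],"rot": [0,0,0],"fingers": 10},{"offset": [0,0,0.02],"rot": [0,0,0],"fingers": 10},{"offset": [0,0,0.0235],"rot": [0,0,0],"fingers": 10},{"offset": [0,0,0.0245],"rot": [0,0,0],"fingers": 10},{"offset": [0,0,0.0245],"rot": [0,0,0],"fingers": 10}]' --force 25

```text
time_s: 4.95
eef_pos: [489.9, 357.3, 15.2]
tcp_rot: [-180.0, -0.0, 26.2]
ft_force: [-0.2, 0.4, -0.7]
grip_width: 23.4
gripper_force: 25.0
```

Emit:
send_rows --rows '[{"offset": [0,0,0.001],"rot": [0,0,0],"fingers": 10},{"offset": [0,0,0.002],"rot": [0,0,0],"fingers": 10},{"offset": [0,0,0.002],"rot": [0,0,0],"fingers": 10}]' --force 25

```text
time_s: 5.25
eef_pos: [490.1, 357.4, 14.5]
tcp_rot: [180.0, -0.1, 26.2]
ft_force: [-7.1, -5.9, 21.7]
grip_width: 23.4
gripper_force: 25.0
```

Emit:
send_rows --rows '[{"offset": [0,0,-0.0015],"rot": [0,0,0],"fingers": 30},{"offset": [0,0,-0.0015],"rot": [0,0,0],"fingers": 50},{"offset": [0,0,-0.0015],"rot": [0,0,0],"fingers": 60},{"offset": [0,0,-0.04],"rot": [0,0,0],"fingers": 60},{"offset": [0,0,-0.08],"rot": [0,0,0],"fingers": 60}]'

```text
time_s: 5.75
eef_pos: [489.0, 356.8, 92.9]
tcp_rot: [-180.0, 0.2, 26.2]
ft_force: [0.4, -0.8, 1.0]
grip_width: 55.2
gripper_force: 0.0
```

Emit:
send_rows --rows '[{"offset": [0,0,-0.05],"rot": [0,0,0],"fingers": 80},{"offset": [0,0,-0.1],"rot": [0,0,0],"fingers": 100},{"offset": [0.0,0.0,-0.15],"rot": [0,0,0],"fingers": 100},{"offset": [0.0,0.02,-0.19],"rot": [0,0,0],"fingers": 100},{"offset": [0,0.065,-0.2],"rot": [0,0,0],"fingers": 100}]'

```text
time_s: 6.25
eef_pos: [518.1, 302.3, 297.8]
tcp_rot: [-179.9, -0.4, 26.6]
ft_force: [0.6, 0.7, 0.4]
grip_width: 92.2
gripper_force: 0.0
```

```bash
python3 - <<'E'
from h import *
st();go([530,160,290],26.2);go([612,-264.6,200],26.2)
E
```

```text
{'time_s': np.float64(6.25), 'eef_pos': array([518.1 , 302.28, 297.82]), 'tcp_rot': array([-179.9 ,   -0.36,   26.56]), 'ft_force': array([0.63, 0.7 , 0.38]), 'moment': array([-0.01, -0.1 , -0.  ]), 'grip_width': np.float64(92.22), 'gripper_force': np.float64(0.0), 'qpos': array([ -12.04,   19.07,  -27.3 ,   89.11,    8.96,   73.63, -103.97])}
off [-0.053   0.1326  0.0073]
rot [-0.0017 -0.0062  0.0063]
off [-0.1701  0.5492  0.0958]
rot [-0.0017 -0.0062  0.0063]
```

Emit:
send_rows --rows '[{"offset": [-0.02,0.045,0.0],"rot": [0,0,0],"fingers": 100},{"offset": [-0.038,0.09,0.0],"rot": [0,0,0],"fingers": 100},{"offset": [-0.055,0.13,0.0],"rot": [0,0,0],"fingers": 100},{"offset": [-0.055,0.13,0.0],"rot": [0,0,0],"fingers": 100}]'

```text
time_s: 6.65
eef_pos: [527.6, 151.7, 292.9]
tcp_rot: [179.9, 0.0, 25.8]
ft_force: [-0.7, 0.8, 0.1]
grip_width: 94.0
gripper_force: 0.0
```

```bash
python3 - <<'E'
from h import *
grab_frame('wrist')
c,im=snap('wrist','w4',(240,130,380,250),5)
np.save('pics/w4c.npy',c,allow_pickle=True)
st();go([612,-264.6,200],26.2)
E
```

```text
{'time_s': np.float64(6.75), 'eef_pos': array([526.83, 157.16, 293.02]), 'tcp_rot': array([ 1.7999e+02, -1.0000e-02,  2.6130e+01]), 'ft_force': array([ 0.36, -0.31, -0.09]), 'moment': array([0.05, 0.01, 0.04]), 'grip_width': np.float64(94.12), 'gripper_force': np.float64(0.0), 'qpos': array([  0.34,  13.4 , -23.97,  96.3 ,   5.7 ,  71.5 , -88.73])}
off [-0.1093  0.4162  0.0931]
rot [ 0.0001 -0.0001 -0.0013]
```

View pics/w4.png

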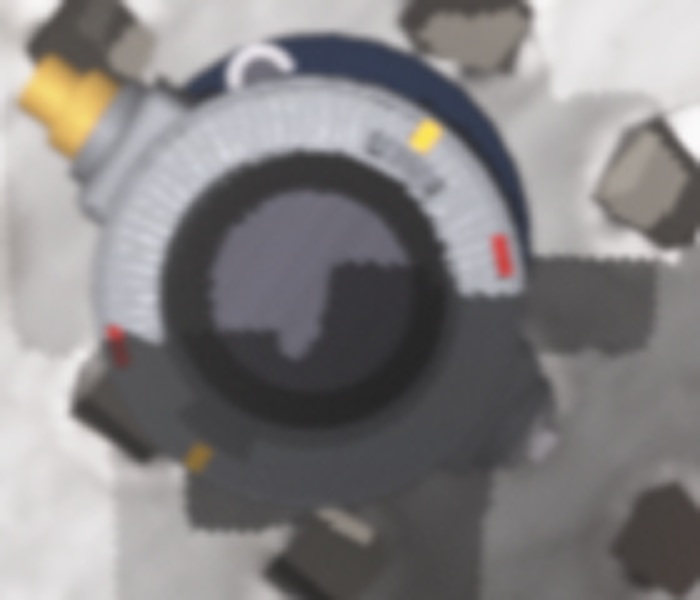

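Yellow slot marks are at crop (427,136) and (199,457), the red marks at (502,257) and (118,345), and the bore centre at about (311,298).

```bash
python3 - <<'E'
from h import *
c=np.load('pics/w4c.npy',allow_pickle=True).item()
f=lambda u,v,z:px2w(c,240+u/5,130+v/5,z)
for a,b in(((427,136),(199,457)),((502,257),(118,345))):
  a=f(*a,100);b=f(*b,100)
  d=a-b;print((a+b)/2,np.hypot(*d[:2]),np.degrees(np.arctan2(d[1],d[0])))
E
```

```text
[547.68891602 180.96088823 100.        ] 85.4175374755402 -9.760431491525935
[547.41779673 181.18227321 100.        ] 85.2226121526765 -51.12177583990841
```

Emit:
send_rows --rows '[{"offset": [-0.012,0.045,0.0],"rot": [0,0,0],"fingers": 100},{"offset": [-0.024,0.09,0.0],"rot": [0,0,0],"fingers": 100},{"offset": [-0.036,0.135,0.0],"rot": [0,0,0],"fingers": 100},{"offset": [-0.048,0.18,0.0],"rot": [0,0,0],"fingers": 100},{"offset": [-0.06,0.225,0.0],"rot": [0,0,0],"fingers": 100}]'

```text
time_s: 7.25
eef_pos: [572.8, -70.6, 292.9]
tcp_rot: [-180.0, -0.0, 26.4]
ft_force: [0.8, 0.0, 1.2]
grip_width: 93.9
gripper_force: 0.0
```

Emit:
send_rows --rows '[{"offset": [-0.012,0.045,0.0],"rot": [0,0,0],"fingers": 100},{"offset": [-0.024,0.09,0.0],"rot": [0,0,0],"fingers": 100},{"offset": [-0.036,0.135,0.0],"rot": [0,0,0],"fingers": 100},{"offset": [-0.047,0.178,0.0],"rot": [0,0,0],"fingers": 100},{"offset": [-0.049,0.191,0.04],"rot": [0,0,0],"fingers": 100}]'

```text
time_s: 7.75
eef_pos: [615.1, -267.8, 256.0]
tcp_rot: [179.7, -0.2, 26.1]
ft_force: [0.3, -0.1, -0.1]
grip_width: 94.0
gripper_force: 0.0
```

```bash
python3 - <<'E'
from h import *
grab_frame('wrist')
c,im=snap('wrist','w5',(250,120,390,240),5)
np.save('pics/w5c.npy',c,allow_pickle=True)
st();go([612,-264.6,62],26.2)
E
```

```text
{'time_s': np.float64(7.85), 'eef_pos': array([ 611.46, -263.66,  247.5 ]), 'tcp_rot': array([-179.69,    0.28,   26.17]), 'ft_force': array([ 0.19,  0.41, -0.89]), 'moment': array([ 0.02, -0.02, -0.01]), 'grip_width': np.float64(94.4), 'gripper_force': np.float64(0.0), 'qpos': array([ 28.11,  27.  , -10.68,  82.57,   5.07,  71.32, -46.92])}
off [0.001  0.0021 0.1855]
rot [-0.0054  0.0048 -0.0006]
```

View pics/w5.png

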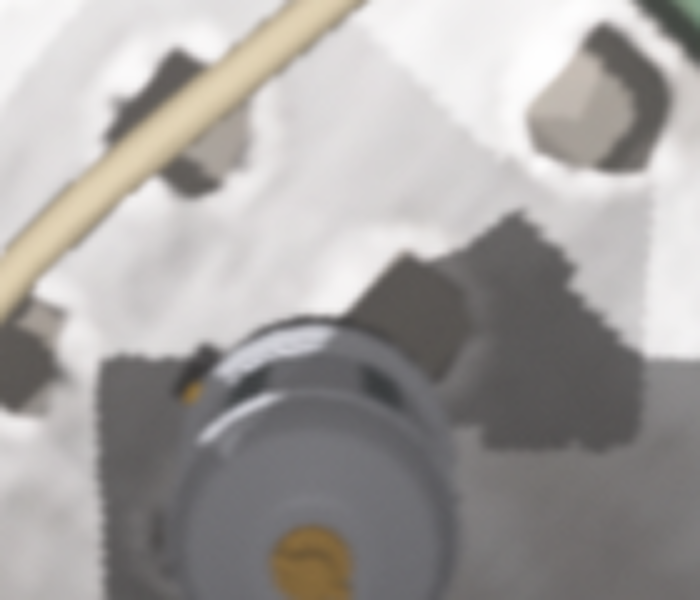

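```bash
python3 - <<'E'
from h import *
c=np.load('pics/w5c.npy',allow_pickle=True).item()
f=lambda u,v,z:px2w(c,250+u/5,120+v/5,z)
a=f(312,564,128);print(a)
for ctr in (a,np.array([612.1,-264.6,0])):
 for uv in((198,372),(192,393)):
  for z in (6,12):
    m=f(*uv,z);d=m-ctr;print(uv,z,np.hypot(*d[:2]),np.degrees(np.arctan2(d[1],d[0])))
st();go([612,-264.3,62],26.2)
E
```

```text
[ 612.81040504 -262.75404424  128.        ]
(198, 372) 6 32.710191665150035 89.71327699178985
(198, 372) 12 32.736301189967996 87.80948340841903
(192, 393) 6 32.27020075495252 99.21112178313004
(192, 393) 12 32.11918730170454 97.1572928925082
(198, 372) 6 34.56679129016532 88.55100016336515
(198, 372) 12 34.613966218306636 86.75115515658158
(192, 393) 6 33.99325274303968 97.53088501297233
(192, 393) 12 33.875149436936134 95.57588118710888
{'time_s': np.float64(7.85), 'eef_pos': array([ 611.46, -263.66,  247.5 ]), 'tcp_rot': array([-179.69,    0.28,   26.17]), 'ft_force': array([ 0.19,  0.41, -0.89]), 'moment': array([ 0.02, -0.02, -0.01]), 'grip_width': np.float64(94.4), 'gripper_force': np.float64(0.0), 'qpos': array([ 28.11,  27.  , -10.68,  82.57,   5.07,  71.32, -46.92])}
off [0.0011 0.0018 0.1855]
rot [-0.0054  0.0048 -0.0006]
```

Emit:
send_rows --rows '[{"offset": [0.001,0.001,0.04],"rot": [-0.003,0.002,0],"fingers": 100},{"offset": [0.001,0.002,0.08],"rot": [-0.003,0.002,0],"fingers": 100},{"offset": [0.001,0.002,0.12],"rot": [-0.003,0.002,0],"fingers": 100},{"offset": [0.001,0.002,0.16],"rot": [-0.003,0.002,0],"fingers": 100},{"offset": [0.001,0.002,0.1855],"rot": [-0.003,0.002,0],"fingers": 95}]' --force 55

```text
time_s: 8.35
eef_pos: [614.7, -261.7, 65.6]
tcp_rot: [180.0, -0.1, 26.4]
ft_force: [0.6, 0.2, 0.1]
grip_width: 90.2
gripper_force: 0.0
```

Emit:
send_rows --rows '[{"offset": [0,0,0],"rot": [0,0,0],"fingers": 80},{"offset": [0,0,0],"rot": [0,0,0],"fingers": 65},{"offset": [0,0,0],"rot": [0,0,0],"fingers": 50},{"offset": [0,0,0],"rot": [0,0,0],"fingers": 50},{"offset": [0,0,0],"rot": [0,0,0],"fingers": 50}]' --force 55

```text
time_s: 8.85
eef_pos: [615.3, -264.4, 68.9]
tcp_rot: [179.8, -0.2, 26.2]
ft_force: [-1.8, 3.4, 9.9]
grip_width: 55.7
gripper_force: 54.7
```

```bash
python3 - <<'E'
from h import *
st()
E
```

```text
{'time_s': np.float64(8.85), 'eef_pos': array([ 615.25, -264.44,   68.88]), 'tcp_rot': array([179.78,  -0.19,  26.24]), 'ft_force': array([-1.75,  3.43,  9.91]), 'moment': array([0.71, 0.37, 0.  ]), 'grip_width': np.float64(55.7), 'gripper_force': np.float64(54.7), 'qpos': array([ 27.47,  36.78,  -9.75,  91.48,   7.41,  52.08, -48.66])}
```

Emit:
send_rows --rows '[{"offset": [0,0,-0.03],"rot": [0,0,0],"fingers": 50},{"offset": [0,0,-0.07],"rot": [0,0,0],"fingers": 50},{"offset": [0,0,-0.12],"rot": [0,0,0],"fingers": 50},{"offset": [0,0,-0.16],"rot": [0,0,0],"fingers": 50},{"offset": [0,0,-0.2],"rot": [0,0,0],"fingers": 50}]' --force 55

```text
time_s: 9.35
eef_pos: [613.6, -264.3, 269.8]
tcp_rot: [179.8, -0.1, 26.2]
ft_force: [-0.1, -1.1, -4.1]
grip_width: 55.9
gripper_force: 54.6
```

```bash
python3 - <<'E'
from h import *
grab_frame('wrist')
o=st();c=get_calibration('wrist');im=grab_frame('wrist');np.save('pics/w6.npy',im)
T=R.from_euler('xyz',o['tcp_rot'],degrees=True)
hsv=cv2.cvtColor(im,cv2.COLOR_RGB2HSV)
m=cv2.inRange(hsv,(14,120,60),(32,255,255))
n,l,s,ce=cv2.connectedComponentsWithStats(m)
for i in range(1,n):
  if s[i,4]>8: print(s[i],ce[i])
for h in (130,13,30): print(h,w2px(c,o['eef_pos']+[0,0,h-67]))
go([547,183,270],106.3)
E
```

```text
{'time_s': np.float64(9.4), 'eef_pos': array([ 615.67, -264.95,  276.93]), 'tcp_rot': array([179.46,  -0.45,  26.22]), 'ft_force': array([ 0.7 , -0.26,  3.33]), 'moment': array([-0.01, -0.15,  0.05]), 'grip_width': np.float64(55.74), 'gripper_force': np.float64(54.61), 'qpos': array([ 28.14,  25.72, -10.81,  80.7 ,   4.95,  73.33, -46.76])}
[  42   23   98  104 3900] [94.27230769 75.49948718]
[269 247   4   8  23] [270.34782609 250.        ]
[ 302  336   34   39 1035] [319.45603865 354.59516908]
[182 367  24  67 771] [191.2230869  401.03501946]
[426 368  25  66 769] [440.40572172 400.97789337]
[ 195  449  363   27 6120] [389.56029412 465.44313725]
130 [315.85324182 359.19932508]
13 [314.3689755 260.5581986]
30 [314.49580279 269.0183883 ]
off [ 0.1362 -0.4323  0.0008]
rot [ 1.3100e-02  2.0000e-04 -1.3977e+00]
```

```bash
python3 - <<'E'
from h import *
c=get_calibration('wrist');o=get_obs();T=R.from_euler('xyz',o['tcp_rot'],degrees=True)
im=np.load('pics/w6.npy');m=cv2.inRange(cv2.cvtColor(im,cv2.COLOR_RGB2HSV),(14,120,60),(32,255,255))[240:262,262:280]
print((m>0).astype(int))
for uv in ((270.3,250),(269,250)):
 for dx in (0,-2):
  for r in (31.3,32.6,34,37):
   best=None
   C=np.array(o['eef_pos'])+T.apply([dx,0,0])
   for h in np.arange(0,60,0.5):
    p=px2w(c,*uv,C[2]-68+h);d=p-C;e=abs(np.hypot(*d[:2])-r)
    if best is None or e<best[0]: best=(e,h,np.degrees(np.arctan2(d[1],d[0])))
   print(uv,dx,r,np.round(best,1))
E
```

```text
[[0 0 0 0 0 0 0 0 0 0 0 0 0 0 0 0 0 0]
 [0 0 0 0 0 0 0 0 0 0 0 0 0 0 0 0 0 0]
 [0 0 0 0 0 0 0 0 0 0 0 0 0 0 0 0 0 0]
 [0 0 0 0 0 0 0 0 0 0 0 0 0 0 0 0 0 0]
 [0 0 0 0 0 0 0 0 0 0 0 0 0 0 0 0 0 0]
 [0 0 0 0 0 0 0 0 0 0 0 0 0 0 0 0 0 0]
 [0 0 0 0 0 0 0 0 0 0 0 0 0 0 0 0 0 0]
 [0 0 0 0 0 0 0 0 1 1 1 0 0 0 0 0 0 0]
 [0 0 0 0 0 0 0 0 1 1 1 0 0 0 0 0 0 0]
 [0 0 0 0 0 0 0 1 1 1 1 0 0 0 0 0 0 0]
 [0 0 0 0 0 0 0 1 1 1 1 0 0 0 0 0 0 0]
 [0 0 0 0 0 0 0 1 1 1 0 0 0 0 0 0 0 0]
 [0 0 0 0 0 0 0 1 1 1 0 0 0 0 0 0 0 0]
 [0 0 0 0 0 0 0 1 1 0 0 0 0 0 0 0 0 0]
 [0 0 0 0 0 0 0 1 0 0 0 0 0 0 0 0 0 0]
 [0 0 0 0 0 0 0 0 0 0 0 0 0 0 0 0 0 0]
 [0 0 0 0 0 0 0 0 0 0 0 0 0 0 0 0 0 0]
 [0 0 0 0 0 0 0 0 0 0 0 0 0 0 0 0 0 0]
 [0 0 0 0 0 0 0 0 0 0 0 0 0 0 0 0 0 0]
 [0 0 0 0 0 0 0 0 0 0 0 0 0 0 0 0 0 0]
 [0 0 0 0 0 0 0 0 0 0 0 0 0 0 0 0 0 0]
 [0 0 0 0 0 0 0 0 0 0 0 0 0 0 0 0 0 0]]
(270.3, 250) 0 31.3 [ 0.8 26.5 94.2]
(270.3, 250) 0 32.6 [  0.   10.  104.3]
(270.3, 250) 0 34 [ 0. 59. 75.]
(270.3, 250) 0 37 [ 2.9 59.5 74.7]
(270.3, 250) -2 31.3 [ 1.5 21.  94.3]
(270.3, 250) -2 32.6 [ 0.2 21.  94.3]
(270.3, 250) -2 34 [ 0.  46.5 79.3]
(270.3, 250) -2 37 [ 1.6 59.5 72.3]
(269, 250) 0 31.3 [ 1.6 28.5 93.6]
(269, 250) 0 32.6 [ 0.3 28.5 93.6]
(269, 250) 0 34 [ 0.  53.  79.1]
(269, 250) 0 37 [ 2.4 59.5 75.5]
(269, 250) -2 31.3 [ 2.4 23.  93.7]
(269, 250) -2 32.6 [ 1.1 23.  93.7]
(269, 250) -2 34 [ 0.  36.5 85.8]
(269, 250) -2 37 [ 1.  59.5 73.1]
```

Emit:
send_rows --rows '[{"offset": [0.013,-0.042,0],"rot": [0,0,-0.13],"fingers": 50},{"offset": [0.027,-0.085,0],"rot": [0,0,-0.27],"fingers": 50},{"offset": [0.04,-0.128,0],"rot": [0,0,-0.41],"fingers": 50},{"offset": [0.054,-0.172,0],"rot": [0,0,-0.55],"fingers": 50},{"offset": [0.068,-0.216,0],"rot": [0,0,-0.69],"fingers": 50}]' --force 55

```text
time_s: 9.95
eef_pos: [578.5, -38.9, 266.4]
tcp_rot: [179.8, 0.0, 66.1]
ft_force: [1.3, 0.3, -2.4]
grip_width: 55.8
gripper_force: 54.6
```

```bash
python3 - <<'E'
from h import *
st();go([547,182.8,270],105.3)
E
```

```text
{'time_s': np.float64(9.95), 'eef_pos': array([578.48, -38.89, 266.43]), 'tcp_rot': array([1.7982e+02, 5.0000e-02, 6.6080e+01]), 'ft_force': array([ 1.31,  0.32, -2.44]), 'moment': array([ 0.01, -0.12,  0.01]), 'grip_width': np.float64(55.83), 'gripper_force': np.float64(54.59), 'qpos': array([ 19.25,  17.67, -23.1 ,  94.41,   7.45,  69.28, -29.42])}
off [ 0.1899 -0.1186 -0.0041]
rot [ 0.0027  0.0018 -0.6845]
```

Emit:
send_rows --rows '[{"offset": [0.038,-0.023,0],"rot": [0,0,-0.14],"fingers": 50},{"offset": [0.076,-0.047,0],"rot": [0,0,-0.28],"fingers": 50},{"offset": [0.114,-0.07,0],"rot": [0,0,-0.42],"fingers": 50},{"offset": [0.152,-0.094,0],"rot": [0,0,-0.56],"fingers": 50},{"offset": [0.187,-0.117,0],"rot": [0,0,-0.68],"fingers": 50}]' --force 55

```text
time_s: 10.45
eef_pos: [548.7, 179.8, 266.0]
tcp_rot: [179.9, 0.1, 105.1]
ft_force: [0.5, 0.4, -3.4]
grip_width: 55.6
gripper_force: 54.6
```

Emit:
send_rows --rows '[{"offset": [0,0,0.0],"rot": [0,0,0],"fingers": 50},{"offset": [0,0,0.0],"rot": [0,0,0],"fingers": 50}]'

```text
time_s: 10.65
eef_pos: [549.0, 178.7, 265.9]
tcp_rot: [179.9, 0.1, 104.8]
ft_force: [0.8, -1.4, -2.8]
grip_width: 55.4
gripper_force: 54.6
```

```bash
python3 - <<'E'
from h import *
st();go([547,182.8,180],105.3)
E
```

```text
{'time_s': np.float64(10.65), 'eef_pos': array([548.99, 178.68, 265.87]), 'tcp_rot': array([1.7990e+02, 1.4000e-01, 1.0481e+02]), 'ft_force': array([ 0.77, -1.37, -2.81]), 'moment': array([-0.11, -0.12, -0.03]), 'grip_width': np.float64(55.42), 'gripper_force': np.float64(54.6), 'qpos': array([  6.56,  19.18, -34.99,  94.45,  11.74,  69.97, -16.16])}
off [ 0.0047 -0.001   0.0859]
rot [ 0.0017  0.0025 -0.0086]
```

Emit:
send_rows --rows '[{"offset": [0.004,-0.001,0.035],"rot": [0.002,0.002,-0.008],"fingers": 50},{"offset": [0.0045,-0.001,0.07],"rot": [0.002,0.002,-0.008],"fingers": 50},{"offset": [0.0045,-0.001,0.09],"rot": [0.002,0.002,-0.008],"fingers": 50},{"offset": [0.0045,-0.001,0.09],"rot": [0.002,0.002,-0.008],"fingers": 50},{"offset": [0.0045,-0.001,0.09],"rot": [0.002,0.002,-0.008],"fingers": 50}]'

```text
time_s: 11.15
eef_pos: [548.1, 181.3, 176.9]
tcp_rot: [180.0, 0.0, 105.1]
ft_force: [-0.3, -0.0, -3.6]
grip_width: 55.8
gripper_force: 54.6
```

```bash
python3 - <<'E'
from h import *
st();go([547,182.5,170],105.3)
E
```

```text
{'time_s': np.float64(11.15), 'eef_pos': array([548.07, 181.26, 176.95]), 'tcp_rot': array([1.7997e+02, 3.0000e-02, 1.0510e+02]), 'ft_force': array([-0.25, -0.02, -3.63]), 'moment': array([ 0.03, -0.08,  0.01]), 'grip_width': np.float64(55.77), 'gripper_force': np.float64(54.6), 'qpos': array([  5.05,  24.07, -33.77, 100.25,  15.18,  60.25, -18.92])}
off [ 0.0015 -0.0007  0.0069]
rot [ 0.0005  0.0006 -0.0035]
```

Emit:
send_rows --rows '[{"offset": [0.001,-0.0005,0.004],"rot": [0,0,-0.003],"fingers": 50},{"offset": [0.001,-0.0005,0.007],"rot": [0,0,-0.003],"fingers": 50},{"offset": [0.001,-0.0005,0.009],"rot": [0,0,-0.003],"fingers": 50},{"offset": [0.001,-0.0005,0.01],"rot": [0,0,-0.003],"fingers": 50},{"offset": [0.001,-0.0005,0.01],"rot": [0,0,-0.003],"fingers": 50}]'

```text
time_s: 11.65
eef_pos: [547.0, 182.7, 166.4]
tcp_rot: [180.0, 0.0, 105.4]
ft_force: [-0.8, -0.4, -2.7]
grip_width: 55.7
gripper_force: 54.6
```

Emit:
send_rows --rows '[{"offset": [0,0,0.0015],"rot": [0,0,0],"fingers": 50},{"offset": [0,0,0.003],"rot": [0,0,0],"fingers": 50},{"offset": [0,0,0.004],"rot": [0,0,0],"fingers": 50},{"offset": [0,0,0.004],"rot": [0,0,0],"fingers": 50}]'

```text
time_s: 12.05
eef_pos: [547.7, 183.6, 163.1]
tcp_rot: [179.8, -0.0, 105.4]
ft_force: [1.9, 2.8, 4.8]
grip_width: 55.7
gripper_force: 54.7
```

Emit:
send_rows --rows '[{"offset": [0,0,0.001],"rot": [0,0,0],"fingers": 50},{"offset": [0,0,0.001],"rot": [0,0,0],"fingers": 50},{"offset": [0,0,0.001],"rot": [0,0,0],"fingers": 50}]'

```text
time_s: 12.35
eef_pos: [547.8, 183.9, 162.6]
tcp_rot: [179.8, -0.0, 105.4]
ft_force: [1.0, 4.3, 10.4]
grip_width: 55.6
gripper_force: 54.7
```

```bash
python3 - <<'E'
from h import *
st()
E
```

```text
{'time_s': np.float64(12.35), 'eef_pos': array([547.82, 183.91, 162.62]), 'tcp_rot': array([ 1.7981e+02, -2.0000e-02,  1.0538e+02]), 'ft_force': array([ 0.95,  4.31, 10.41]), 'moment': array([ 0.91, -0.21, -0.09]), 'grip_width': np.float64(55.6), 'gripper_force': np.float64(54.71), 'qpos': array([  4.61,  24.98, -33.56, 101.07,  15.9 ,  58.53, -19.44])}
```

Emit:
send_rows --rows '[{"offset": [0,0,0],"rot": [0,0,0.02],"fingers": 50},{"offset": [0,0,0],"rot": [0,0,0.04],"fingers": 50},{"offset": [0,0,0],"rot": [0,0,0.06],"fingers": 50}]'

```text
time_s: 12.65
eef_pos: [548.4, 184.0, 162.6]
tcp_rot: [179.7, -0.0, 101.9]
ft_force: [4.7, 4.4, 6.6]
grip_width: 55.5
gripper_force: 54.5
```

Emit:
send_rows --rows '[{"offset": [0,0,0],"rot": [0,0,0.02],"fingers": 50},{"offset": [0,0,0],"rot": [0,0,0.04],"fingers": 50},{"offset": [0,0,0],"rot": [0,0,0.04],"fingers": 50}]'

```text
time_s: 12.95
eef_pos: [548.4, 184.1, 162.7]
tcp_rot: [179.7, -0.1, 99.6]
ft_force: [3.4, 3.7, 8.0]
grip_width: 55.5
gripper_force: 54.5
```

```bash
python3 - <<'E'
from h import *
st()
E
```

```text
{'time_s': np.float64(12.95), 'eef_pos': array([548.43, 184.07, 162.74]), 'tcp_rot': array([ 1.7973e+02, -5.0000e-02,  9.9620e+01]), 'ft_force': array([3.43, 3.73, 8.05]), 'moment': array([ 1.23, -1.53,  0.23]), 'grip_width': np.float64(55.55), 'gripper_force': np.float64(54.55), 'qpos': array([  3.71,  24.73, -32.35, 101.07,  15.29,  58.31, -24.69])}
```

Emit:
send_rows --rows '[{"offset": [0.0007,0.0007,-0.0005],"rot": [0,0,-0.05],"fingers": 50},{"offset": [0.0007,0.0007,-0.0005],"rot": [0,0,-0.1],"fingers": 50},{"offset": [0.0007,0.0007,0],"rot": [0,0,-0.12],"fingers": 50},{"offset": [0.0007,0.0007,0.0005],"rot": [0,0,-0.14],"fingers": 50}]'

```text
time_s: 13.35
eef_pos: [547.9, 184.5, 161.8]
tcp_rot: [179.9, -0.0, 107.7]
ft_force: [-1.5, 3.3, 9.3]
grip_width: 55.8
gripper_force: 54.7
```

Emit:
send_rows --rows '[{"offset": [0,0,0],"rot": [0,0,-0.02],"fingers": 50},{"offset": [0,0,0],"rot": [0,0,-0.04],"fingers": 50},{"offset": [0,0,0],"rot": [0,0,-0.05],"fingers": 50}]'

```text
time_s: 13.65
eef_pos: [547.8, 183.9, 161.0]
tcp_rot: [179.9, 0.0, 110.6]
ft_force: [2.7, 4.0, -1.1]
grip_width: 55.6
gripper_force: 54.6
```

```bash
python3 - <<'E'
from h import *
st()
E
```

```text
{'time_s': np.float64(13.65), 'eef_pos': array([547.79, 183.93, 160.96]), 'tcp_rot': array([1.7993e+02, 1.0000e-02, 1.1058e+02]), 'ft_force': array([ 2.7 ,  4.04, -1.11]), 'moment': array([ 1.27, -1.06, -0.08]), 'grip_width': np.float64(55.6), 'gripper_force': np.float64(54.55), 'qpos': array([  5.33,  25.38, -34.58, 101.03,  16.57,  58.65, -14.79])}
```

Force fell and z dropped at yaw 110.6°, so it looks like the slots. I press to confirm.

Emit:
send_rows --rows '[{"offset": [0,0,0.001],"rot": [0,0,0],"fingers": 50},{"offset": [0,0,0.002],"rot": [0,0,0],"fingers": 50},{"offset": [0,0,0.003],"rot": [0,0,0],"fingers": 50},{"offset": [0,0,0.003],"rot": [0,0,0],"fingers": 50}]'

```text
time_s: 14.05
eef_pos: [547.9, 183.8, 158.1]
tcp_rot: [179.9, 0.0, 110.5]
ft_force: [4.1, 3.6, 2.5]
grip_width: 55.4
gripper_force: 54.6
```

Emit:
send_rows --rows '[{"offset": [0.0004,0.0008,0.002],"rot": [0,0,0],"fingers": 50},{"offset": [0.0004,0.0008,0.004],"rot": [0,0,0],"fingers": 50},{"offset": [0.0004,0.0008,0.006],"rot": [0,0,0],"fingers": 50},{"offset": [0.0004,0.0008,0.006],"rot": [0,0,0],"fingers": 50}]' --force 60

```text
time_s: 14.45
eef_pos: [548.0, 184.2, 151.6]
tcp_rot: [-180.0, 0.0, 110.5]
ft_force: [0.6, 1.7, 3.8]
grip_width: 55.8
gripper_force: 59.6
```

Emit:
send_rows --rows '[{"offset": [0,0,0.002],"rot": [0,0,0],"fingers": 50},{"offset": [0,0,0.004],"rot": [0,0,0],"fingers": 50},{"offset": [0,0,0.0045],"rot": [0,0,0],"fingers": 50},{"offset": [0,0,0.0045],"rot": [0,0,0],"fingers": 50}]' --force 60

```text
time_s: 14.85
eef_pos: [548.0, 184.2, 147.4]
tcp_rot: [180.0, 0.0, 110.5]
ft_force: [-0.9, 1.6, 8.0]
grip_width: 55.6
gripper_force: 59.6
```

```bash
python3 - <<'E'
from h import *
st()
E
```

```text
{'time_s': np.float64(14.85), 'eef_pos': array([548.03, 184.25, 147.44]), 'tcp_rot': array([1.7999e+02, 4.0000e-02, 1.1051e+02]), 'ft_force': array([-0.89,  1.57,  7.99]), 'moment': array([ 0.45,  0.05, -0.  ]), 'grip_width': np.float64(55.61), 'gripper_force': np.float64(59.64), 'qpos': array([  4.92,  26.35, -34.2 , 101.61,  17.29,  57.32, -15.44])}
```

Emit:
send_rows --rows '[{"offset": [0,0,0.001],"rot": [0,0,0],"fingers": 50},{"offset": [-0.0001,0.0002,0.001],"rot": [0,0,0.05],"fingers": 50},{"offset": [-0.0001,0.0004,0.001],"rot": [0,0,0.1],"fingers": 50},{"offset": [-0.0002,0.0006,0.001],"rot": [0,0,0.15],"fingers": 50},{"offset": [-0.0003,0.0008,0.001],"rot": [0,0,0.2],"fingers": 50}]' --force 60

```text
time_s: 15.35
eef_pos: [549.0, 184.6, 146.5]
tcp_rot: [180.0, 0.0, 99.0]
ft_force: [-0.4, 3.0, 6.1]
grip_width: 55.6
gripper_force: 59.6
```

```bash
python3 - <<'E'
from h import *
st()
E
```

```text
{'time_s': np.float64(15.35), 'eef_pos': array([548.98, 184.6 , 146.54]), 'tcp_rot': array([1.7995e+02, 1.0000e-02, 9.8970e+01]), 'ft_force': array([-0.36,  3.02,  6.13]), 'moment': array([ 0.99, -0.29,  0.36]), 'grip_width': np.float64(55.6), 'gripper_force': np.float64(59.59), 'qpos': array([  3.04,  25.97, -31.69, 101.6 ,  15.97,  56.89, -25.9 ])}
```

Emit:
send_rows --rows '[{"offset": [0.0,0.0002,0],"rot": [0,0,0.07],"fingers": 50},{"offset": [0.0,0.0004,0],"rot": [0,0,0.14],"fingers": 50},{"offset": [-0.0001,0.0006,0],"rot": [0,0,0.21],"fingers": 50},{"offset": [-0.0002,0.0008,0],"rot": [0,0,0.28],"fingers": 50},{"offset": [-0.0002,0.001,0],"rot": [0,0,0.35],"fingers": 50}]' --force 60

```text
time_s: 15.85
eef_pos: [550.1, 184.4, 146.6]
tcp_rot: [179.9, 0.0, 78.9]
ft_force: [-0.3, 1.9, 6.4]
grip_width: 55.7
gripper_force: 59.6
```

```bash
python3 - <<'E'
from h import *
st()
E
```

```text
{'time_s': np.float64(15.85), 'eef_pos': array([550.1 , 184.41, 146.56]), 'tcp_rot': array([179.94,   0.  ,  78.87]), 'ft_force': array([-0.34,  1.86,  6.37]), 'moment': array([ 0.61, -0.32,  0.4 ]), 'grip_width': np.float64(55.69), 'gripper_force': np.float64(59.6), 'qpos': array([ -0.15,  25.27, -27.42, 101.56,  13.69,  56.43, -44.08])}
```

Emit:
send_rows --rows '[{"offset": [0.0,0.0001,0],"rot": [0,0,0.04],"fingers": 50},{"offset": [0.0,0.0002,0],"rot": [0,0,0.08],"fingers": 50},{"offset": [0,0.0003,0],"rot": [0,0,0.12],"fingers": 50},{"offset": [0,0.0003,0],"rot": [0,0,0.12],"fingers": 50}]' --force 60

```text
time_s: 16.25
eef_pos: [550.6, 184.4, 146.8]
tcp_rot: [179.9, -0.0, 72.0]
ft_force: [1.2, 3.1, 9.2]
grip_width: 55.6
gripper_force: 59.6
```

```bash
python3 - <<'E'
from h import *
st()
E
```

```text
{'time_s': np.float64(16.25), 'eef_pos': array([550.61, 184.37, 146.77]), 'tcp_rot': array([ 1.7992e+02, -1.0000e-02,  7.2050e+01]), 'ft_force': array([1.18, 3.05, 9.19]), 'moment': array([ 0.75, -0.4 , -0.03]), 'grip_width': np.float64(55.62), 'gripper_force': np.float64(59.64), 'qpos': array([ -1.23,  25.04, -25.98, 101.55,  12.94,  56.29, -50.26])}
```

Emit:
send_rows --rows '[{"offset": [0.0,0.0,0],"rot": [0,0,0.03],"fingers": 50},{"offset": [0.0,0.0001,0],"rot": [0,0,0.05],"fingers": 50},{"offset": [0,0.0001,0],"rot": [0,0,0.07],"fingers": 50}]' --force 60

```text
time_s: 16.55
eef_pos: [550.7, 184.1, 146.8]
tcp_rot: [179.9, -0.0, 68.1]
ft_force: [-0.8, 0.7, 9.4]
grip_width: 55.4
gripper_force: 59.6
```

```bash
python3 - <<'E'
from h import *
st()
E
```

```text
{'time_s': np.float64(16.55), 'eef_pos': array([550.71, 184.14, 146.75]), 'tcp_rot': array([ 1.7992e+02, -1.0000e-02,  6.8080e+01]), 'ft_force': array([-0.79,  0.71,  9.39]), 'moment': array([ 0.3 , -0.26,  0.34]), 'grip_width': np.float64(55.43), 'gripper_force': np.float64(59.63), 'qpos': array([ -1.85,  24.92, -25.16, 101.56,  12.51,  56.21, -53.86])}
```

Emit:
send_rows --rows '[{"offset": [0.0,0.0,0],"rot": [0,0,0.03],"fingers": 50},{"offset": [0.0,0.0001,0],"rot": [0,0,0.06],"fingers": 50},{"offset": [0,0.0001,0],"rot": [0,0,0.08],"fingers": 50}]' --force 60

```text
time_s: 16.85
eef_pos: [550.2, 184.1, 146.7]
tcp_rot: [180.0, 0.0, 63.5]
ft_force: [-2.9, 2.9, 12.4]
grip_width: 55.6
gripper_force: 59.8
```

```bash
python3 - <<'E'
from h import *
st()
E
```

```text
{'time_s': np.float64(16.85), 'eef_pos': array([550.17, 184.09, 146.7 ]), 'tcp_rot': array([1.7997e+02, 4.0000e-02, 6.3510e+01]), 'ft_force': array([-2.87,  2.9 , 12.39]), 'moment': array([0.58, 1.04, 0.71]), 'grip_width': np.float64(55.59), 'gripper_force': np.float64(59.84), 'qpos': array([ -2.58,  24.77, -24.22, 101.6 ,  12.  ,  56.18, -58.03])}
```

Emit:
send_rows --rows '[{"offset": [0.0,0.0,0],"rot": [0,0,0.03],"fingers": 50},{"offset": [0.0,0.0,0],"rot": [0,0,0.05],"fingers": 50},{"offset": [0,0.0,0],"rot": [0,0,0.05],"fingers": 50}]' --force 60

```text
time_s: 17.15
eef_pos: [550.3, 185.1, 146.9]
tcp_rot: [180.0, -0.0, 60.7]
ft_force: [-3.0, 4.5, 12.4]
grip_width: 55.4
gripper_force: 59.9
```

```bash
python3 - <<'E'
from h import *
st()
E
```

```text
{'time_s': np.float64(17.15), 'eef_pos': array([550.31, 185.06, 146.92]), 'tcp_rot': array([ 1.7997e+02, -4.0000e-02,  6.0700e+01]), 'ft_force': array([-2.98,  4.5 , 12.4 ]), 'moment': array([1.59, 0.81, 0.58]), 'grip_width': np.float64(55.42), 'gripper_force': np.float64(59.93), 'qpos': array([ -3.05,  24.68, -23.67, 101.59,  11.65,  56.08, -60.63])}
```

The moment has plateaued at about 50° in total, so the bowl is at the stop. I ease up into the notch and test the lock.

Emit:
send_rows --rows '[{"offset": [0.0,0.0,-0.001],"rot": [0,0,0],"fingers": 50},{"offset": [0.0,0.0,-0.0025],"rot": [0,0,0],"fingers": 50},{"offset": [0,0.0,-0.004],"rot": [0,0,0],"fingers": 50},{"offset": [0,0.0,-0.0055],"rot": [0,0,0],"fingers": 50},{"offset": [0,0.0,-0.0055],"rot": [0,0,0],"fingers": 50}]' --force 60

```text
time_s: 17.65
eef_pos: [549.8, 185.1, 151.2]
tcp_rot: [-179.9, -0.0, 60.7]
ft_force: [0.9, 8.2, -5.2]
grip_width: 55.2
gripper_force: 59.9
```

```bash
python3 - <<'E'
from h import *
st()
E
```

```text
{'time_s': np.float64(17.65), 'eef_pos': array([549.78, 185.11, 151.15]), 'tcp_rot': array([-1.7995e+02, -2.0000e-02,  6.0730e+01]), 'ft_force': array([ 0.88,  8.23, -5.18]), 'moment': array([ 2.28, -0.52,  0.21]), 'grip_width': np.float64(55.21), 'gripper_force': np.float64(59.87), 'qpos': array([ -2.96,  24.4 , -23.77, 101.39,  11.44,  56.61, -60.44])}
```

The lip holds it: the pull reads -5 N and z stays at 151. I release.

Emit:
send_rows --rows '[{"offset": [0,0,0.001],"rot": [0,0,0],"fingers": 60},{"offset": [0,0,0.001],"rot": [0,0,0],"fingers": 75},{"offset": [0,0,0.001],"rot": [0,0,0],"fingers": 100},{"offset": [0,0,0.001],"rot": [0,0,0],"fingers": 100},{"offset": [0,0,0.001],"rot": [0,0,0],"fingers": 100}]'

```text
time_s: 18.15
eef_pos: [550.5, 183.7, 150.8]
tcp_rot: [180.0, 0.0, 60.6]
ft_force: [-0.7, 0.5, 1.0]
grip_width: 85.0
gripper_force: 0.0
```

Emit:
send_rows --rows '[{"offset": [0,0,-0.03],"rot": [0,0,0],"fingers": 100},{"offset": [0,0,-0.07],"rot": [0,0,0],"fingers": 100},{"offset": [0,0,-0.11],"rot": [0,0,0],"fingers": 100},{"offset": [0,0,-0.15],"rot": [0,0,0],"fingers": 100},{"offset": [0,0,-0.18],"rot": [0,0,0],"fingers": 100}]'

```text
time_s: 18.65
eef_pos: [550.6, 184.1, 333.6]
tcp_rot: [179.9, -0.1, 60.7]
ft_force: [0.8, -0.6, 0.4]
grip_width: 94.2
gripper_force: 0.0
```

```bash
python3 - <<'E'
from h import *
grab_frame('wrist');st()
c,im=snap('wrist','w7');s,im2=snap('scene','s7')
save(im,'a',(200,120,440,360),1.65);save(im2,'b',(220,170,400,350),2.2)
a=cv2.imread('pics/a.png');b=cv2.imread('pics/b.png');h=min(len(a),len(b))
cv2.imwrite('pics/fin.png',np.hstack([a[:h],b[:h]]));np.save('pics/w7c.npy',c,allow_pickle=True)
E
```

```text
{'time_s': np.float64(18.7), 'eef_pos': array([551.68, 184.7 , 337.87]), 'tcp_rot': array([179.68,  -0.28,  60.65]), 'ft_force': array([ 0.36, -0.16,  4.1 ]), 'moment': array([-0.06, -0.01, -0.01]), 'grip_width': np.float64(93.73), 'gripper_force': np.float64(0.0), 'qpos': array([ -1.33,  15.45, -25.29,  88.27,   6.81,  77.38, -56.61])}
```

View pics/fin.png

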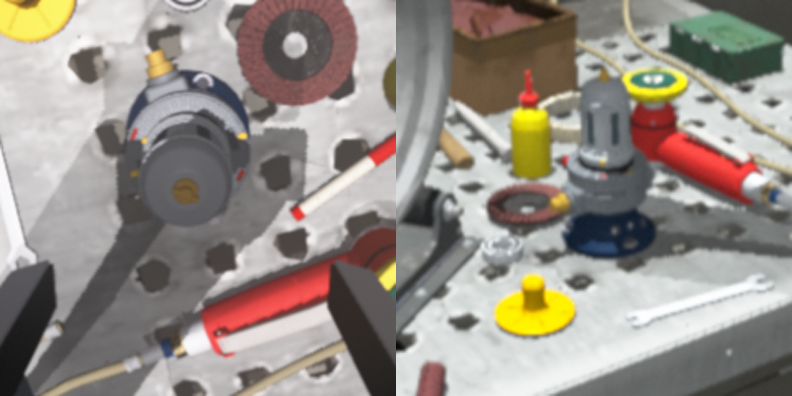

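The final picture shows the bowl upright in the head, its yellow lug mark at (144,141) beside the red lock mark at (133,133). The cover lies flat on the bench and the bystanders are in place. A quick angle check:

```bash
python3 - <<'E'
from h import *
c=np.load('pics/w7c.npy',allow_pickle=True).item()
f=lambda u,v,z:px2w(c,200+u/1.65,120+v/1.65,z)
M=np.array([547.6,181.3])
for n,uv,z in(('redL',(133,133),100),('redR',(240,174),100),('slotR',(241,135),100),('slotL',(134,173),100),('bowl',(144,141),108),('bowl',(144,141),113)):
  p=f(*uv,z)[:2]-M;print(n,np.hypot(*p),np.degrees(np.arctan2(p[1],p[0])))
print('cock',f(186,191,83+128))
E
```

```text
redL 42.561838464317624 128.10600768179938
redR 43.1118819051271 -49.51537162792673
slotR 43.10654437535851 -9.240784611715545
slotL 41.81791178232382 170.288050016333
bowl 32.89211746773236 129.58519711677715
bowl 32.87830653209351 127.82422670402833
cock [549.10079067 183.61988971 211.        ]
```

```bash
python3 -c "
from bench import *
print(finish_job())"
```

```text
the job is handed in; nothing more can be done
None
```

The dust cover lies flat beside the stand, and the bowl is in the head, turned about 41° (0.72 rad) clockwise from the slots; it resisted an upward pull before release. The job is handed in, but the hand-in gave no verdict.

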